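# Put the washing things back into the two-tier caddy

## Task

Put the loose washing things back where they belong in the pink two-tier caddy: the soap flat on the ribbed soap dish, the conditioner bottle upright in the round cup, the tin flat in the plain square tray, and both hair things, the brush (bristles up) and the claw clip (teeth down), flat on the floor of the long upper tray, neither lying on the other. Leave the toothbrush mug standing where it is.

Things in the scene. Friction and masses are not known exactly. Their poses are not given: they have to be found in the camera images.
- soap: Yellow soap bar, 54 (own x) x 82 (own y) x 26 mm high, rounded edges, lying flat on the ledge; about 100 g. Origin: centre of its underside, z up.
- bottle: Closed conditioner bottle standing upright, cream plastic: round body 50 mm in diameter up to 78 mm height, then a shoulder, then a white round cap 34 mm in diameter from 93 to 120 mm height (the top); about 160 g. Origin: centre of its underside, z up the bottle.
- tin: Small closed round aluminium tin, 57 mm in diameter and 28 mm high, lying flat on the ledge; about 60 g. Origin: centre of its underside, z up.
- brush: Wooden hairbrush on its flat back, bristles up, 175 mm long, 70 g. Origin: on the underside at the waist, near the balance point; own x runs towards the head, z up. Handle x = -90 to +5 mm, 20 mm wide, 16 mm high; head +4 to +85 mm, 44 mm wide, wood 11 mm thick, bristles to 29 mm height (from x = +20 mm on). Grip it at the waist, fingers across it at x = -10 mm, where it is 20 mm wide.
- clip: Black plastic claw hair clip, closed, standing on its teeth: 66 mm long (own y), body 24 mm wide where it is gripped (own x), 30 mm over its flared jaws, body 31 mm high with two small thumb tabs in the middle rising to 41 mm; can be pinched across its width below the tabs; about 30 g. Origin: centre of its underside, z up.
- soap_dish: One of three pink cups, 92 (x) x 98 mm (y), in any order at 102 mm pitch in the front half (nearer the robot) of the caddy's base tier (22 mm rim). Origin: centre of its underside, 4 mm above the ledge; x away from the robot, y along the caddy. Fixed. This is the soap dish: a row of raised ribs on its floor, rib tops 10 mm above the origin, low rim 3 mm thick, 12 mm high.
- bottle_cup: One of three pink cups, 92 (x) x 98 mm (y), in any order at 102 mm pitch in the front half (nearer the robot) of the caddy's base tier (22 mm rim). Origin: centre of its underside, 4 mm above the ledge; x away from the robot, y along the caddy. Fixed. This is the bottle cup: a round cup with inner diameter 75 mm, wall 3 mm, rim 42 mm and inner floor 4 mm above the origin.
- tin_tray: One of three pink cups, 92 (x) x 98 mm (y), in any order at 102 mm pitch in the front half (nearer the robot) of the caddy's base tier (22 mm rim). Origin: centre of its underside, 4 mm above the ledge; x away from the robot, y along the caddy. Fixed. This is the tin tray: a plain square tray with smooth floor 4 mm above the origin, rim 3 mm thick and 14 mm high (inside 86 x 92 mm).
- hair_tray: Upper tier of the pink caddy: a long open tray, inside 98 mm (own x) x 310 mm (own y), wall 3 mm, on legs over the back half of the base tier (200 x 316 mm). The caddy is fixed, its long side within 0.1 rad of world y. Origin: centre of the tray floor's underside, 46 mm above the ledge; x away from the robot, z up. Floor top 4 mm, rim 18 mm above the origin. The cups' row lies 101 mm in front (-x).
- mug: White toothbrush mug, 72 mm in diameter and 92 mm high, with a handle reaching 62 mm from the axis along own x, and a toothbrush standing in it up to 180 mm height, leaning out 40 mm towards own x; about 330 g, loose. Origin: centre of its underside. Not to be moved.
There are look-alikes about, which are no part of the job. Of the things like the soap, leave any that is green or red; of the rest the larger one is meant.

How it is judged:
By the outcome, as a careful person would: the job done as asked, in the order asked, and still so for the second after the job is handed in, with the robot touching nothing.
It also fails if it takes over 136 s, if anything falls off the work surface, if the arm or the gripper's body presses on something with over 40 N, if the wrist force passes 120 N, or if a joint passes its speed limit or range.

## Robot

A 6-joint arm with a two-finger parallel gripper is mounted at the origin on the work surface. World frame = base frame: x ahead of the robot, y to its left, z up, the work surface at z = 0. Lengths are in mm, angles in rad, forces in N, time in s.
With the tool pointing down it reaches from about 400 to 925 mm from the base axis. Payload 3.4 kg.
Tool frame: the origin (TCP) lies between the finger pads; the fingertips stand 22 mm ahead of it and the grasp point (between the pads) lies 3 mm ahead of it (r.tip_extent is the distance from the TCP to the fingertips, in mm); z points along the fingers, y is the direction in which the jaws open and shut (so a half turn about z gives the same grasp; the last joint's range is limited). The gripper opens to 85 mm and grips with 20 to 120 N. Pads are 22 mm wide; open, the fingers measure 114 mm over their backs; the gripper's body (76 mm by 85 mm) begins 54 mm behind the grasp point. The pads swing forward as they close: fully open they stand 13 mm farther back than shut.
Start: joints at [-1.341, 0.307, 1.506, -0, 1.328, -0.073], TCP at [171.986, -548.682, 253.305] pointing down, gripper open.
Joint ranges: [-3.12, 3.12], [-1.05, 2.28], [0.14, 2.33], [-1.42, 4.57], [0.1, 2.73], [-2.68, 2.68]. Speed limits (rad/s): [2.57, 2.57, 3.14, 3.14, 3.14, 3.14].

## Interface

Orientations are given as a unit quaternion [x, y, z, w].
In Python, from station import get_state, viewer, ticket, r gives the robot as it stands.
- The arm moves only by the tool servo_tool, never from a script. Its argument "targets" is a list that holds one entry, the list of rows, each a list of 6 numbers: the shift along the tool's x, y, z in cm, then the turn, a rotation vector about the tool's x, y, z in degrees. A call has 1 to 5 rows; each row is the pose to reach, as a shift and turn from the pose commanded when the call began, along the tool's axes at that moment; what a row does not reach only later rows make up. A row lasts 1/10 s, in which the tool goes at most 50 mm and 8.59 degrees, less where a joint would pass 70% of its speed; a pose out of reach is approached as far as the arm can. A call with a gripper value outside its range is refused whole. "grip" is the closure, from -1 (fully open) to 1 (shut), so that 0 is half open, set as the call begins (left out, the last holds). The fingers move at their own pace and stop on an object; "squeeze" is the grip in N (left out, the last holds). Time passes only in rows, so rows that repeat a pose let the fingers close. It gives the time, the measured TCP pose, the force and the opening at its end, in the units of the state.
- get_state(): the state, without advancing time (a new reading comes with each control period).
- viewer.capture(name): name is "scene" or "side" or "wrist"; returns (picture, depth): 400x640x3 uint8, red, green, blue; 400x640 float32, mm along the optical axis (not along the pixel's ray), 0 where there is no reading.
- viewer.get_calibration(name): a dict with "K" (3x3 intrinsics, pixels), "rvec" (rotation vector, rad) and "tvec" (3), from world to camera coordinates, as OpenCV has them. Camera axes: x right, y down, z forward; pixel columns grow to the right and rows downward; lengths in mm; the calibration is good to about 2 mm. A picture is of the moment at which its call begins: read the wrist's pose just before it. get_calibration takes no time and is no camera call; for the wrist camera it gives the pose at the moment of the call.
- ticket.finish_job(): hands the job in, once; it reports no verdict.
The state is a dict: "time": time; "joints": joint angles; "qd": joint speeds; "joint_torque": joint torques, N m; "tcp_pos": TCP position; "eef_rot": TCP orientation; "contact_force": force on the tool from outside, world axes, zero at the start; "wrist_torque": the same for the moment, N m; "gripper_width": opening from 0.0 (shut) to 1.0 (fully open).
Only numpy, scipy, OpenCV 4.12 (cv2) and the standard library are available. Lean on these libraries where they do the work, as an engineer would, in place of code of your own. Each camera call takes 0.05 s, during which the arm holds its last target. There are 200 camera calls.

## Working session

There is one attempt and no reset: what is moved stays moved. The work goes in short steps, Python scripts to look and compute and a tool call to move; the robot and the scene stay as the last step left them, time stands still between calls to the robot, and variables do not carry over. Pictures are saved under pics/ and viewed, about 12 in all and at most 16, crops included, and the job is handed in when it is done.

Besides the shell and the picture viewer there is one more tool, called after "Emit:" as name(argument=value, ...) on one line, values as JSON. servo_tool: Moves the arm, as the interface text tells. Its arguments: {"type":"object","properties":{"targets":{"type":"array"},"grip":{"type":"number"},"squeeze":{"type":"number"}},"required":["targets"]}

```bash
ls; mkdir -p pics
python3 - <<'E'
from station import get_state, viewer, ticket, r
import cv2,numpy as np
print(get_state())
for n in ("scene","side"):
    p,d=viewer.capture(n); c=viewer.get_calibration(n)
    np.savez(f"pics/{n}0.npz",p=p,d=d,**{k:np.array(v) for k,v in c.items()})
    cv2.imwrite(f"pics/{n}0.png",p[:,:,::-1]); print(n,c,(d>0).mean())
E
```

```text
pics
{'time': 0.0, 'joints': array([-1.34052599e+00,  3.07578288e-01,  1.50770458e+00,  5.13449620e-06,
        1.32837199e+00, -7.35035407e-02]), 'qd': array([-1.07622021e-03, -7.80341580e-04,  8.50771631e-05, -2.20355026e-04,
        8.58449083e-04,  2.39282912e-04]), 'joint_torque': array([ 1.71523239e-03, -4.57552671e+01, -2.51914680e+01,  2.07960256e-04,
        1.32918745e-02,  2.11280457e-05]), 'tcp_pos': array([ 171.8211347 , -548.03596819,  252.36618734]), 'eef_rot': array([ 9.88486906e-01,  1.51302922e-01, -7.82546225e-05, -1.02813085e-03]), 'contact_force': array([ 0.28416381,  0.48932175, -0.70948656]), 'wrist_torque': array([ 0.00137505, -0.02737674, -0.01410993]), 'gripper_width': 1.0019502295972202}
scene {'K': array([[496.40544613,   0.        , 313.99182053],
       [  0.        , 496.40544613, 206.53683459],
       [  0.        ,   0.        ,   1.        ]]), 'rvec': array([ 0.98001363,  2.68541832, -0.74159423]), 'tvec': array([ 399.77193945, -264.27858435, 1415.71876014])} 0.9962578125
side {'K': array([[410.87300729,   0.        , 325.71186623],
       [  0.        , 410.87300729, 197.05260365],
       [  0.        ,   0.        ,   1.        ]]), 'rvec': array([ 0.80921416, -2.51614173,  1.1614194 ]), 'tvec': array([420.53546694, 259.9648071 , 929.55589163])} 0.99575390625
```

View pics/scene0.png

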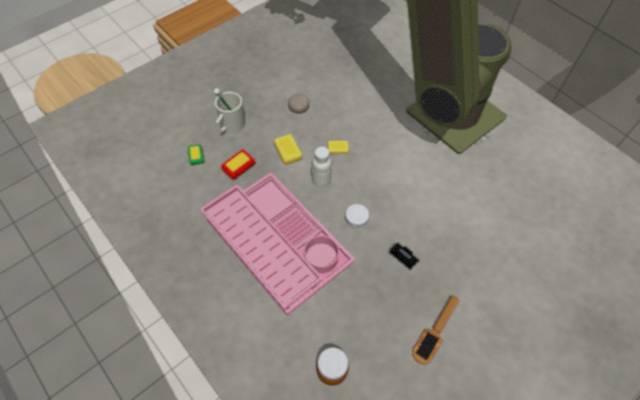

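View pics/side0.png

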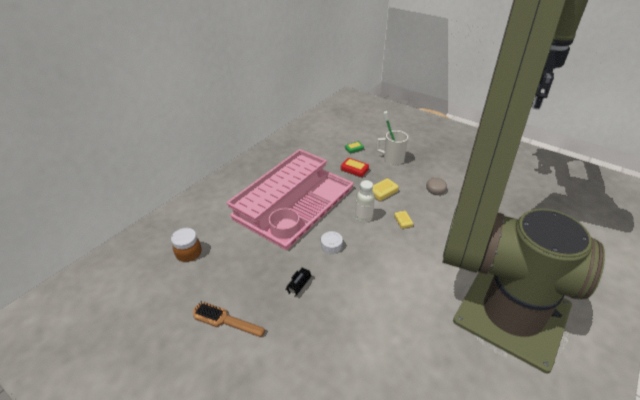

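The scene view shows the caddy centred near (278,240): square tray (268,195), ribbed dish (295,225) and round cup (322,252). The target soap is the larger yellow bar at (288,149); the small yellow (339,147), red and green ones stay. The bottle is at (321,167), tin (357,215), clip (404,256), brush (437,330), and mug (229,112).

```bash
cat > h.py <<'E'
import numpy as np, cv2
from scipy import ndimage as ndi
def world(d,K,rvec,tvec):
    R=cv2.Rodrigues(np.array(rvec,float))[0]
    v,u=np.mgrid[:d.shape[0],:d.shape[1]]
    c=np.stack([(u-K[0,2])/K[0,0]*d,(v-K[1,2])/K[1,1]*d,d],-1).astype(float)
    return (c-np.array(tvec))@R
def load(f):
    z=np.load(f); return z['p'],z['d'],world(z['d'],z['K'],z['rvec'],z['tvec'])
def proj(P,c):
    return cv2.projectPoints(np.array(P,float).reshape(-1,1,3),np.array(c['rvec'],float),np.array(c['tvec'],float),np.array(c['K']),None)[0][:,0]
def masks(p):
    h=cv2.cvtColor(p,cv2.COLOR_RGB2HSV).astype(int); H,S,V=h[...,0],h[...,1],h[...,2]
    return dict(yellow=(H>22)&(H<35)&(S>140)&(V>120),pink=((H>160)|(H<3))&(S>50)&(S<170)&(V>100),
      black=(V<50),wood=(H>5)&(H<18)&(S>110),gray=(S<40)&(V>150))
def blobs(m,W,zmin=4,zmax=140,n=25):
    m=m&(W[...,2]>zmin)&(W[...,2]<zmax)&(W[...,0]>250)&(W[...,0]<1100)&(abs(W[...,1])<800)
    l,k=ndi.label(ndi.binary_closing(m)&m)
    for i in range(1,k+1):
        s=l==i
        if s.sum()<n: continue
        yield s
E
python3 - <<'E'
from h import *
np.set_printoptions(precision=0,suppress=True)
for n in("scene","side"):
    p,d,W=load(f"pics/{n}0.npz")
    print(n, 'table z',np.percentile(W[(W[...,0]>350)&(W[...,0]<900)&(abs(W[...,1])<500)][:,2],[5,25,50]))
    for k,m in masks(p).items():
        for s in blobs(m,W):
            q=W[s]; zt=np.percentile(q[:,2],95)
            t=q[q[:,2]>zt-8] 
            rr=cv2.minAreaRect(q[:,:2].astype(np.float32))
            print(k,s.sum(),'pix',np.argwhere(s).mean(0)[::-1],'mean',q.mean(0),'ztop',zt,'topmean',t[:,:2].mean(0),'rect',np.round(rr[0]),np.round(rr[1]),round(rr[2]))
E
```

```text
scene table z [-3. -1.  1.]
yellow 486 pix [288. 149.] mean [ 453. -192.   25.] ztop 29.33277578478528 topmean [ 452. -195.] rect [ 452. -196.] [79. 50.] 73
yellow 200 pix [338. 147.] mean [ 342. -115.   17.] ztop 20.779123410186163 topmean [ 342. -116.] rect [ 342. -117.] [34. 51.] 50
yellow 99 pix [195. 152.] mean [ 647. -345.   18.] ztop 22.173927540869737 topmean [ 647. -345.] rect [ 647. -344.] [41. 23.] 64
yellow 168 pix [237. 161.] mean [ 580. -243.   26.] ztop 29.344029445361365 topmean [ 580. -243.] rect [ 579. -244.] [53. 29.] 5
pink 10685 pix [277. 240.] mean [644.   6.  36.] ztop 63.376310935308666 topmean [685.   3.] rect [634.  -3.] [325. 217.] 90
black 289 pix [403. 256.] mean [444. 227.  30.] ztop 39.83088939039364 topmean [440. 226.] rect [441. 226.] [27. 64.] 6
black 249 pix [427. 346.] mean [551. 405.  18.] ztop 29.819482425197087 topmean [554. 406.] rect [550. 405.] [52. 23.] 16
wood 75 pix [238. 163.] mean [ 580. -238.   26.] ztop 29.92098946051492 topmean [ 580. -238.] rect [ 579. -243.] [65. 41.] 4
wood 724 pix [435. 332.] mean [513. 395.  14.] ztop 19.02009116
[... 1576 characters left out ...]
 [492. 394.  12.] ztop 16.260135083525032 topmean [488. 393.] rect [501. 391.] [172.  43.] 21
gray 116 pix [398. 137.] mean [ 506. -389.   78.] ztop 90.72093301875415 topmean [ 503. -379.] rect [ 503. -374.] [74. 68.] 65
gray 90 pix [366. 185.] mean [437. -70. 118.] ztop 119.8582175069619 topmean [437. -70.] rect [438. -72.] [32. 32.] 34
gray 265 pix [362. 203.] mean [434. -54.  66.] ztop 95.78509801071189 topmean [433. -61.] rect [436. -60.] [47. 29.] 12
gray 329 pix [183. 237.] mean [734. 309.  60.] ztop 62.82571663074147 topmean [734. 309.] rect [735. 308.] [58. 59.] 51
gray 281 pix [331. 240.] mean [447.  75.  26.] ztop 28.506379755959486 topmean [447.  75.] rect [447.  73.] [54. 56.] 38
```

```bash
cat >> h.py <<'E'
from scipy.spatial.transform import Rotation as Ro
def rows(tx,ty,tz,jaw,s=None):
    """target TCP (mm) + jaw line yaw (deg, mod 180); prints shift cm / turn deg in present tool axes"""
    if s is None:
        from station import get_state; s=get_state()
    R=Ro.from_quat(s['eef_rot']).as_matrix(); p=s['tcp_pos']
    yaw=np.degrees(np.arctan2(R[1,1],R[0,1])); dy=(jaw-yaw+90)%180-90
    T=np.diag([1,-1,-1.]) ; a=np.radians(yaw+dy); yv=np.array([np.cos(a),np.sin(a),0]); zv=np.array([0,0,-1.]); 
    Rt=np.stack([np.cross(yv,zv),yv,zv],1)
    sh=R.T@(np.array([tx,ty,tz])-p)/10; rv=np.degrees(Ro.from_matrix(R.T@Rt).as_rotvec())
    print('t%.2f'%s['time'],'tcp',np.round(p,1),'jaw %.1f'%yaw,'w %.3f'%s['gripper_width'],'F',np.round(s['contact_force'],1),'q1 %.2f q6 %.2f'%(s['joints'][0],s['joints'][5]),'\nROW',np.round(sh,2).tolist(),np.round(rv,1).tolist())
E
python3 - <<'E'
from h import *
from station import viewer,r,get_state
np.set_printoptions(precision=1,suppress=True)
print('tip',r.tip_extent)
for n in("scene","side"):
    p,d,W=load(f"pics/{n}0.npz"); m=masks(p)
    s=max(blobs(m['pink'],W),key=lambda s:s.sum()); q=W[s]
    a=q[q[:,2]>57]; rr=cv2.minAreaRect(a[:,:2].astype(np.float32)); print(n,'rim',len(a),rr, np.median(a[:,2]))
    rr=cv2.minAreaRect(q[:,:2].astype(np.float32)); print('all',rr)
    lo=q[(q[:,2]<46)]; 
    for a0,b0 in((-160,-52),(-50,48),(52,160)):
        g=lo[(lo[:,1]>a0)&(lo[:,1]<b0)&(lo[:,0]<630)]; print(a0,b0,'z pct',np.percentile(g[:,2],[10,50,90]))
    c=q[(q[:,2]>40)&(q[:,2]<50)&(q[:,0]<625)&(q[:,1]>40)]; print('cup rim',len(c),cv2.minAreaRect(c[:,:2].astype(np.float32)))
    H=cv2.cvtColor(p,cv2.COLOR_RGB2HSV); print('soap px hsv',H[149,288] if n=='scene' else H[190,385])
    z=np.load(f"pics/{n}0.npz")
    y=(H[...,0]>18)&(H[...,0]<36)&(H[...,1]>110)&(H[...,2]>100)&(np.hypot(W[...,0]-453,W[...,1]+195)<70)&(W[...,2]>8)
    q=W[y]; t=q[q[:,2]>np.percentile(q[:,2],90)-6]; print('soap',len(t),cv2.minAreaRect(t[:,:2].astype(np.float32)),t.mean(0))
c=viewer.get_calibration("wrist"); R=cv2.Rodrigues(np.array(c['rvec'],float))[0]; s=get_state(); RT=Ro.from_quat(s['eef_rot']).as_matrix()
print('cam in tool',RT.T@(-R.T@np.array(c['tvec'])-s['tcp_pos']),'\ncam axes in tool\n',RT.T@R.T, c['K'][0,0])
rows(453,-195,200,-17)
E
```

```text
tip 22.0
scene rim 986 ((687.8206787109375, -2.7831878662109375), (323.9694519042969, 109.34886169433594), 89.95353698730469) 63.609912568680286
all ((633.7867431640625, -3.0834197998046875), (325.4130554199219, 217.4161834716797), 89.95353698730469)
-160 -52 z pct [ 5.5  8.9 21.1]
-50 48 z pct [ 6.4 12.  18.8]
52 160 z pct [ 6.1 11.3 37.7]
cup rim 179 ((585.6204833984375, 100.160888671875), (78.44754028320312, 80.998046875), 0.8527832627296448)
soap px hsv [ 27 183 204]
soap 413 ((450.8800048828125, -196.72381591796875), (79.66618347167969, 51.34170913696289), 73.68317413330078) [ 451.1 -196.1   26.1]
side rim 562 ((686.6262817382812, -2.5354766845703125), (112.33149719238281, 324.9605712890625), 0.1300477385520935) 61.16572559610017
all ((636.184814453125, -3.4873199462890625), (213.1755828857422, 327.9822692871094), 0.02639181539416313)
-160 -52 z pct [ 4.5  7.8 19.2]
-50 48 z pct [ 5.7 10.4 16.8]
52 160 z pct [ 5.6 18.8 40.1]
cup rim 124 ((584.1805419921875, 100.32054138183594), (77.57554626464844, 82.71353149414062), 38.23585891723633)
soap px hsv [ 26 123 215]
soap 261 ((444.2867126464844, -197.15777587890625), (82.39129638671875, 49.675933837890625), 75.94068908691406) [ 443.4 -196.    23.5]
cam in tool [  83.9    0.7 -118.8] 
cam axes in tool
 [[-0.  -0.9 -0.3]
 [ 1.  -0.  -0. ]
 [ 0.  -0.3  0.9]] 347.3018194489162
t0.10 tcp [ 171.8 -548.1  252.5] jaw -72.6 w 1.001 F [ 0.5 -0.2 -0.3] q1 -1.34 q6 -0.07 
ROW [37.39, -25.27, 5.3] [-0.1, -0.1, -55.6]
```

The caddy lies square to world axes: hair tray at (687,-3), dish (586,-3), cup (585,100) and tin tray (586,-105). Going above the soap.

Emit:
servo_tool(targets=[[[37.4, -25.3, 5.3, 0, 0, -55.6], [37.4, -25.3, 5.3, 0, 0, -55.6], [37.4, -25.3, 5.3, 0, 0, -55.6], [37.4, -25.3, 5.3, 0, 0, -55.6], [37.4, -25.3, 5.3, 0, 0, -55.6]]], grip=-1)

```text
time: 0.6
tcp_pos: [327.2, -352.6, 223.7]
eef_rot: [0.863, 0.505, 0.0, -0.0]
contact_force: [0.7, -1.6, 0.5]
gripper_width: 1.0
```

```bash
python3 -c "
from h import *
rows(449,-196,200,-16)"
```

```text
t0.60 tcp [ 327.2 -352.6  223.7] jaw -29.3 w 1.000 F [ 0.7 -1.6  0.5] q1 -0.91 q6 -0.40 
ROW [19.62, 2.95, 2.37] [-0.0, -0.0, -13.3]
```

Emit:
servo_tool(targets=[[[19.6, 2.9, 2.4, 0, 0, -13.3], [19.6, 2.9, 2.4, 0, 0, -13.3], [19.6, 2.9, 2.4, 0, 0, -13.3], [19.6, 2.9, 2.4, 0, 0, -13.3], [19.6, 2.9, 2.4, 0, 0, -13.3]]])

```text
time: 1.1
tcp_pos: [451.2, -193.3, 199.2]
eef_rot: [0.798, 0.602, 0.001, -0.001]
contact_force: [-0.8, -1.0, -0.1]
gripper_width: 0.999
```

```bash
cat >> h.py <<'E'
def look(name,cam="wrist",png=False):
    from station import viewer
    c=viewer.get_calibration(cam); p,d=viewer.capture(cam)
    if png: cv2.imwrite(f"pics/{name}.png",p[:,:,::-1])
    np.savez(f"pics/{name}.npz",p=p,d=d,**{k:np.array(v) for k,v in c.items()})
    return p,d,world(d,np.array(c['K']),c['rvec'],c['tvec'])
def top(m,W,xy,rad=70,band=6,zmin=8):
    y=m&(np.hypot(W[...,0]-xy[0],W[...,1]-xy[1])<rad)&(W[...,2]>zmin)
    q=W[y]; zt=np.percentile(q[:,2],90); t=q[abs(q[:,2]-zt)<band]
    print('n',len(t),'ztop %.1f'%zt,'rect',cv2.minAreaRect(t[:,:2].astype(np.float32)),'mean',t.mean(0).round(1))
    return t
E
python3 -c "
from h import *
p,d,W=look('w1',png=True)
H=cv2.cvtColor(p,cv2.COLOR_RGB2HSV)
top((H[...,0]>18)&(H[...,0]<36)&(H[...,1]>110)&(H[...,2]>100),W,(449,-196))
rows(449,-196,100,-16)"
```

```text
n 4910 ztop 25.0 rect ((450.19573974609375, -200.73199462890625), (79.86077117919922, 52.79930114746094), 73.8309555053711) mean [ 450.8 -198.8   23.7]
t1.15 tcp [ 449.7 -195.6  199.4] jaw -16.0 w 0.999 F [-1.5 -0.4  0.3] q1 -0.50 q6 -0.22 
ROW [-0.07, -0.04, 9.94] [-0.1, -0.0, 0.0]
```

View pics/w1.png

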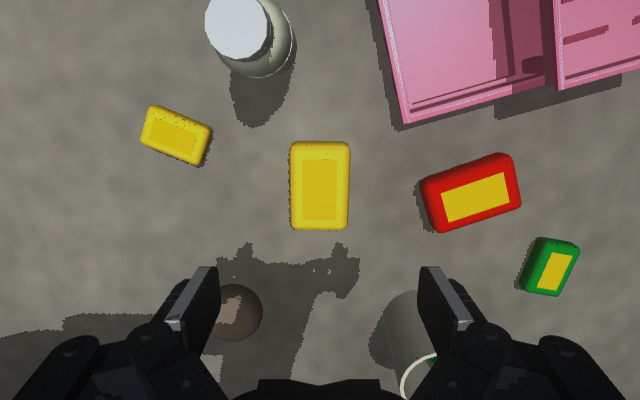

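The wrist view shows the soap at (320,185), squarely between the fingers. It measures (450.5,-199.5) with its top at about 25 mm, matching the given 26.

Emit:
servo_tool(targets=[[[-0.36, 0.19, 5, 0, 0, 0], [-0.36, 0.19, 10, 0, 0, 0], [-0.36, 0.19, 14, 0, 0, 0], [-0.36, 0.19, 16.5, 0, 0, 0], [-0.36, 0.19, 17.5, 0, 0, 0]]])

```text
time: 1.65
tcp_pos: [447.0, -202.7, 22.7]
eef_rot: [0.801, 0.599, -0.001, -0.002]
contact_force: [0.1, 0.1, 0.7]
gripper_width: 1.0
```

Emit:
servo_tool(targets=[[[0, 0, 0, 0, 0, 0], [0, 0, 0, 0, 0, 0], [0, 0, 0, 0, 0, 0], [0, 0, 0, 0, 0, 0], [0, 0, 0, 0, 0, 0]]], grip=1, squeeze=40)

```text
time: 2.15
tcp_pos: [450.4, -203.0, 26.5]
eef_rot: [0.8, 0.6, 0.001, 0.001]
contact_force: [-1.3, -1.3, 5.6]
gripper_width: 0.62
```

Emit:
servo_tool(targets=[[[0, 0, -1, 0, 0, 0], [0, 0, -3, 0, 0, 0], [0, 0, -7, 0, 0, 0], [0, 0, -10, 0, 0, 0], [0, 0, -10, 0, 0, 0]]])

```text
time: 2.65
tcp_pos: [452.3, -203.7, 129.8]
eef_rot: [0.8, 0.6, 0.002, 0.004]
contact_force: [0.2, -0.7, 0.5]
gripper_width: 0.623
```

```bash
python3 -c "
from h import *
rows(586,-3,110,0)"
```

```text
t2.65 tcp [ 452.3 -203.7  129.8] jaw -16.3 w 0.623 F [ 0.2 -0.7  0.5] q1 -0.51 q6 -0.22 
ROW [23.02, 7.18, 2.0] [0.5, 0.2, -16.3]
```

Emit:
servo_tool(targets=[[[4.2, 4.9, 0, 0, 0, -8], [8.5, 9.8, 0, 0, 0, -16.3], [8.5, 9.8, 0, 0, 0, -16.3], [13, 9, 0, 0, 0, -16.3], [18, 8.1, 1, 0, 0, -16.3]]])

```text
time: 3.15
tcp_pos: [579.5, -53.6, 115.8]
eef_rot: [0.708, 0.706, 0.001, 0.001]
contact_force: [1.0, 0.4, -1.9]
gripper_width: 0.621
```

Emit:
servo_tool(targets=[[[5, 0, 0, 0, 0, 0], [5, 0, 0, 0, 0, 0], [5, 0, 0, 0, 0, 0]]])

```text
time: 3.45
tcp_pos: [576.8, -2.5, 114.9]
eef_rot: [0.706, 0.708, -0.001, -0.001]
contact_force: [0.0, -0.7, -0.2]
gripper_width: 0.624
```

```bash
python3 -c "
from h import *
p,d,W=look('w2',png=True)
H=cv2.cvtColor(p,cv2.COLOR_RGB2HSV)
y=(H[...,0]>18)&(H[...,0]<36)&(H[...,1]>110)&(H[...,2]>100)
top(y,W,(586,-3),80)
pk=masks(p)['pink']&(W[...,2]>57)&(W[...,2]<70)
q=W[pk]; print('hair tray front inner/outer x',np.percentile(q[:,0],[1,5,25,50,75,95]))
rows(586,-3,110,0)"
```

```text
n 20409 ztop 113.2 rect ((577.462158203125, -0.09578323364257812), (80.0145492553711, 52.68606948852539), 89.4888687133789) mean [577.2   5.4 112.1]
hair tray front inner/outer x [634.79107489 635.14908135 636.71570464 639.16849656 739.79797134
 742.36295846]
t3.50 tcp [577.1  -3.8 115.1] jaw 0.1 w 0.620 F [-0.5 -0.1 -0.9] q1 -0.08 q6 -0.08 
ROW [0.08, 0.89, 0.51] [-0.1, 0.0, 0.1]
```

View pics/w2.png

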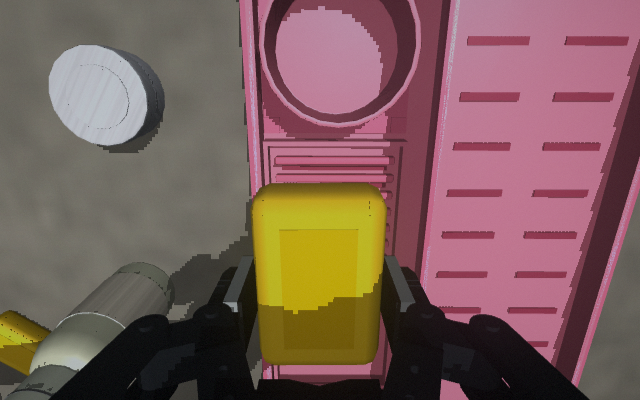

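The soap sits centred in the fingers, (577.4,-0.1), about 28 mm below the TCP. The ribs of the dish lie under and ahead of it.

Emit:
servo_tool(targets=[[[-0.3, 0.97, 2, 0, 0, 0], [-0.3, 0.97, 5, 0, 0, 0], [-0.3, 0.97, 6.4, 0, 0, 0], [-0.3, 0.97, 6.9, 0, 0, 0], [-0.3, 0.97, 7.1, 0, 0, 0]]])

```text
time: 4.0
tcp_pos: [587.1, -8.5, 44.0]
eef_rot: [0.708, 0.706, -0.0, -0.0]
contact_force: [-0.9, -0.7, -1.1]
gripper_width: 0.625
```

Emit:
servo_tool(targets=[[[0, 0, 0, 0, 0, 0], [0, 0, 0.1, 0, 0, 0]]])

```text
time: 4.2
tcp_pos: [588.3, -7.6, 44.6]
eef_rot: [0.707, 0.707, 0.001, 0.001]
contact_force: [0.8, 0.6, -1.0]
gripper_width: 0.623
```

```bash
python3 -c "
from h import *
p,d,W=look('w3')
H=cv2.cvtColor(p,cv2.COLOR_RGB2HSV)
y=(H[...,0]>18)&(H[...,0]<36)&(H[...,1]>110)&(H[...,2]>100)
top(y,W,(586,-3),80)
q=W[masks(p)['pink']&(W[...,2]>40)&(W[...,2]<50)&(W[...,0]<630)&(W[...,1]>55)]
print('cup rim',len(q),cv2.minAreaRect(q[:,:2].astype(np.float32)),np.median(q[:,2]))
rows(586,-3,43,0)"
```

```text
n 20713 ztop 42.8 rect ((589.2781982421875, -5.802677154541016), (52.69088363647461, 81.4451675415039), 0.07010463625192642) mean [ 5.888e+02 -1.000e-01  4.170e+01]
cup rim 3818 ((587.9973754882812, 77.1263427734375), (42.3796272277832, 81.67254638671875), 89.82994842529297) 43.9608430658927
t4.25 tcp [588.1  -7.4  44.4] jaw -0.0 w 0.623 F [-0.2  0.1 -1.3] q1 -0.08 q6 -0.08 
ROW [0.44, -0.21, 0.14] [0.1, 0.0, -0.0]
```

Emit:
servo_tool(targets=[[[0.25, -0.05, 0, 0, 0, 0], [0.25, -0.05, 0.1, 0, 0, 0], [0.25, -0.05, 0.2, 0, 0, 0], [0.25, -0.05, 0.2, 0, 0, 0]]])

```text
time: 4.65
tcp_pos: [586.8, -4.4, 41.5]
eef_rot: [0.707, 0.707, -0.0, -0.0]
contact_force: [-0.3, -0.2, -0.1]
gripper_width: 0.623
```

Emit:
servo_tool(targets=[[[0, 0, 0, 0, 0, 0], [0, 0, 0, 0, 0, 0], [0, 0, 0, 0, 0, 0]]], grip=-0.55)

```text
time: 4.95
tcp_pos: [587.0, -4.6, 41.6]
eef_rot: [0.707, 0.707, 0.0, 0.0]
contact_force: [0.6, 0.1, -0.6]
gripper_width: 0.777
```

Emit:
servo_tool(targets=[[[0, 0, -4, 0, 0, 0], [0, 0, -9, 0, 0, 0], [0, 0, -14, 0, 0, 0], [0, 0, -16, 0, 0, 0], [0, 0, -16, 0, 0, 0]]])

```text
time: 5.45
tcp_pos: [589.6, -4.8, 206.1]
eef_rot: [0.707, 0.707, 0.003, 0.004]
contact_force: [0.1, 1.1, -0.6]
gripper_width: 0.778
```

```bash
python3 -c "
from h import *
p,d,W=look('w4')
H=cv2.cvtColor(p,cv2.COLOR_RGB2HSV)
y=(H[...,0]>18)&(H[...,0]<36)&(H[...,1]>110)&(H[...,2]>100)
t=top(y,W,(586,-3),80)
A=np.c_[t[:,:2],np.ones(len(t))]; print('tilt',np.linalg.lstsq(A,t[:,2],rcond=None)[0])
q=W[masks(p)['pink']&(W[...,2]>42)&(W[...,2]<50)&(W[...,0]<630)&(W[...,1]>55)]
print('cup rim',len(q),cv2.minEnclosingCircle(q[:,:2].astype(np.float32)),np.median(q[:,2]))
rows(440,-70,200,40)"
```

```text
n 5294 ztop 39.0 rect ((587.6077270507812, -1.9716567993164062), (52.789039611816406, 80.24081420898438), 0.10300058871507645) mean [ 5.876e+02 -1.000e-01  3.770e+01]
tilt [-9.34434291e-04 -6.32989553e-03  3.82339154e+01]
cup rim 1164 ((587.8487548828125, 96.83142852783203), 40.890926361083984) 44.05013864785226
t5.50 tcp [588.   -4.7 203.6] jaw -0.0 w 0.777 F [ 0.9 -0.6  0.1] q1 -0.08 q6 -0.08 
ROW [-6.54, -14.8, 0.29] [0.2, 0.1, -40.0]
```

The soap lies flat on the ribs at (587.6,-2), top at 39 mm with no tilt. Next the bottle.

Emit:
servo_tool(targets=[[[-6.6, -15, 0.3, 0, 0, 0], [-6.6, -15, 0.3, 0, 0, 0], [-6.6, -15, 0.3, 0, 0, 0], [-6.6, -15, 0.3, 0, 0, 0], [-6.6, -15, 0.3, 0, 0, 0]]], grip=-1)

```text
time: 6.0
tcp_pos: [433.2, -70.6, 196.9]
eef_rot: [0.708, 0.706, -0.001, -0.002]
contact_force: [0.2, 0.8, 0.6]
gripper_width: 1.002
```

```bash
python3 -c "
from h import *
p,d,W=look('w5',png=True)
H=cv2.cvtColor(p,cv2.COLOR_RGB2HSV)
t=top(H[...,2]>60,W,(438,-71),35,4,100)
rows(438,-71,114,0)"
```

```text
n 2116 ztop 118.7 rect ((440.6324157714844, -74.60517120361328), (33.076576232910156, 33.23713302612305), 4.0394463539123535) mean [440.6 -73.9 117.9]
t6.05 tcp [435.9 -70.6 197.5] jaw -0.1 w 1.005 F [ 1.1 -0.8  0.7] q1 -0.26 q6 -0.25 
ROW [-0.05, 0.22, 8.35] [-0.1, -0.0, -0.1]
```

View pics/w5.png

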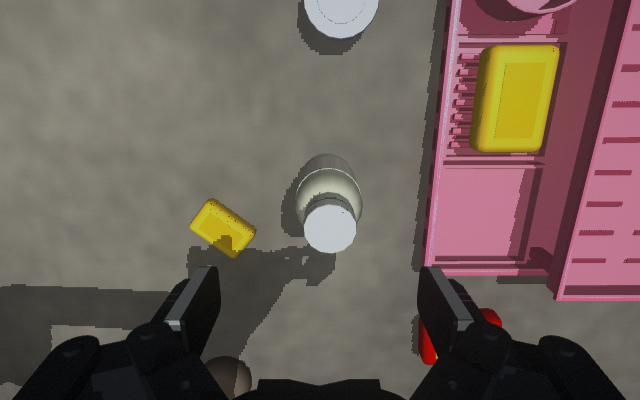

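Soap lies within its dish at (520,97). The bottle cap is at (330,228), measured (440,-74), top 119 mm (given 120).

Emit:
servo_tool(targets=[[[-0.3, 0.3, 0, 0, 0, 0], [-0.3, 0.3, 3, 0, 0, 0], [-0.3, 0.3, 6, 0, 0, 0], [-0.3, 0.3, 7.8, 0, 0, 0], [-0.3, 0.3, 8.4, 0, 0, 0]]])

```text
time: 6.55
tcp_pos: [440.6, -73.1, 112.3]
eef_rot: [0.707, 0.707, -0.001, -0.001]
contact_force: [0.1, 0.2, -0.2]
gripper_width: 0.998
```

Emit:
servo_tool(targets=[[[0, 0, 0, 0, 0, 0], [0, 0, 0, 0, 0, 0], [0, 0, 0, 0, 0, 0], [0, 0, 0, 0, 0, 0], [0, 0, 0, 0, 0, 0]]], grip=1, squeeze=50)

```text
time: 7.05
tcp_pos: [440.6, -73.7, 115.6]
eef_rot: [0.707, 0.707, 0.001, 0.001]
contact_force: [-0.2, -0.4, 4.4]
gripper_width: 0.379
```

Emit:
servo_tool(targets=[[[0, 0, -1, 0, 0, 0], [0, 0, -3, 0, 0, 0], [0, 0, -6, 0, 0, 0], [0, 0, -9, 0, 0, 0], [0, 0, -9, 0, 0, 0]]])

```text
time: 7.55
tcp_pos: [442.5, -74.3, 208.7]
eef_rot: [0.707, 0.707, 0.002, 0.004]
contact_force: [0.6, -0.5, -1.6]
gripper_width: 0.377
```

```bash
python3 -c "
from h import *
p,d,W=look('w6')
H=cv2.cvtColor(p,cv2.COLOR_RGB2HSV)
rows(587.5,99,204,0)"
```

```text
t7.60 tcp [441.3 -73.9 206.8] jaw -0.0 w 0.382 F [ 0.1  0.3 -2.5] q1 -0.26 q6 -0.26 
ROW [17.3, 14.61, 0.34] [0.3, 0.1, -0.0]
```

Emit:
servo_tool(targets=[[[3.5, 3, 0, 0, 0, 0], [7, 5.9, 0, 0, 0, 0], [10.4, 8.8, 0, 0, 0, 0], [14, 11.8, 0, 0, 0, 0], [17.3, 14.6, 0, 0, 0, 0]]])

```text
time: 8.1
tcp_pos: [585.8, 101.0, 202.8]
eef_rot: [0.707, 0.707, -0.001, -0.001]
contact_force: [0.9, -0.7, -2.4]
gripper_width: 0.38
```

Emit:
servo_tool(targets=[[[0, 0, 0, 0, 0, 0], [0, 0, 0, 0, 0, 0], [0, 0, 0, 0, 0, 0]]])

```text
time: 8.4
tcp_pos: [584.1, 98.7, 203.1]
eef_rot: [0.707, 0.707, -0.002, -0.001]
contact_force: [-0.7, -0.2, -1.8]
gripper_width: 0.374
```

```bash
python3 -c "
from h import *
p,d,W=look('w7',png=True)
p,d,W2=look('s7','side',png=True)
m=(p.min(-1)>110)&(np.hypot(W2[...,0]-588,W2[...,1]-99)<50)&(W2[...,2]>85)
q=W2[m]; print(len(q),np.percentile(q[:,2],[1,5,95]))
for a,b in((90,160),(160,185),(190,240)):
  g=q[(q[:,2]>a)&(q[:,2]<b)]; print(a,len(g),g.min(0),g.max(0),g.mean(0)) if len(g) else 0
rows(587.5,99,124,0)"
```

```text
852 [ 89.93719822  95.80075885 360.12318355]
90 426 [554.60403823  81.1901131   90.0721132 ] [599.71568905 125.83014155 159.9391084 ] [568.17193287 113.13104138 126.37668664]
160 180 [555.32362968  79.42588393 160.03299933] [600.65328344 124.76108311 184.93234966] [572.60731403 110.94902792 170.94331337]
190 148 [559.29705964  87.5092483  190.03434012] [634.29099906 117.20365416 235.93182121] [582.31217761 108.3421491  204.3019174 ]
t8.50 tcp [584.5  98.3 203.9] jaw -0.1 w 0.379 F [ 0.3  0.4 -1.9] q1 0.10 q6 0.10 
ROW [0.07, 0.32, 7.99] [-0.1, 0.0, -0.1]
```

View pics/w7.png

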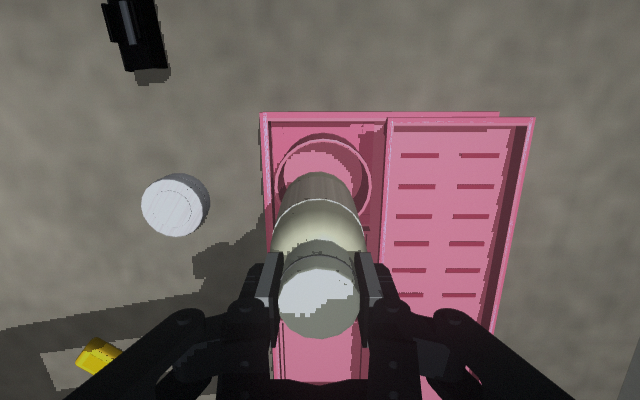

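The bottle hangs upright over the round cup, whose rim is at (323,180). I'll correct 3 mm in x and lower it.

Emit:
servo_tool(targets=[[[0.1, 0.35, 2, 0, 0, 0], [0.1, 0.35, 4.5, 0, 0, 0], [0.1, 0.35, 6.8, 0, 0, 0], [0.1, 0.35, 7.7, 0, 0, 0], [0.1, 0.35, 8, 0, 0, 0]]])

```text
time: 9.0
tcp_pos: [587.8, 99.5, 123.8]
eef_rot: [0.708, 0.707, -0.001, -0.001]
contact_force: [-4.6, 0.1, 9.1]
gripper_width: 0.379
```

Emit:
servo_tool(targets=[[[0, 0, 0, 0, 0, 0], [0, 0, 0.1, 0, 0, 0], [0, 0, 0.1, 0, 0, 0]]])

```text
time: 9.3
tcp_pos: [590.3, 100.4, 124.5]
eef_rot: [0.707, 0.707, 0.001, 0.001]
contact_force: [0.2, -1.1, -2.5]
gripper_width: 0.378
```

```bash
python3 -c "
from h import *
p,d,W=look('w8')
t=top(p.min(-1)>60,W,(587,99),45,5,100)
rows(587.5,99,123,0)"
```

```text
n 5284 ztop 127.9 rect ((596.751953125, 100.46393585205078), (50.440643310546875, 34.152099609375), 12.575429916381836) mean [591.3 101.6 126.8]
t9.35 tcp [590.2 100.5 124.4] jaw -0.0 w 0.375 F [-0.4  0.3 -2.4] q1 0.10 q6 0.10 
ROW [-0.15, -0.27, 0.14] [0.1, -0.0, -0.0]
```

Emit:
servo_tool(targets=[[[-0.1, -0.25, 0, 0, 0, 0], [-0.1, -0.25, 0.1, 0, 0, 0], [-0.1, -0.25, 0.2, 0, 0, 0], [-0.1, -0.25, 0.2, 0, 0, 0]]])

```text
time: 9.75
tcp_pos: [587.0, 99.5, 123.7]
eef_rot: [0.707, 0.707, 0.001, 0.0]
contact_force: [-4.1, -0.4, 11.4]
gripper_width: 0.379
```

Emit:
servo_tool(targets=[[[0, 0, 0, 0, 0, 0], [0, 0, 0, 0, 0, 0], [0, 0, 0, 0, 0, 0]]], grip=-0.2)

```text
time: 10.05
tcp_pos: [587.0, 99.4, 121.5]
eef_rot: [0.707, 0.707, 0.0, 0.0]
contact_force: [-0.3, -0.4, 0.1]
gripper_width: 0.599
```

Emit:
servo_tool(targets=[[[0, 0, -2, 0, 0, 0], [0, 0, -5, 0, 0, 0], [0, 0, -9, 0, 0, 0], [0, 0, -11, 0, 0, 0], [0, 0, -11, 0, 0, 0]]], grip=-1)

```text
time: 10.55
tcp_pos: [589.3, 99.6, 235.1]
eef_rot: [0.707, 0.707, 0.003, 0.002]
contact_force: [-0.0, 0.5, 0.2]
gripper_width: 1.003
```

```bash
python3 -c "
from h import *
p,d,W=look('w9',png=True)
t=top(p.min(-1)>60,W,(587,99),45,5,100)
t=top(p.min(-1)>60,W,(448,74),45,4,15)
rows(449,74,150,0)"
```

```text
n 110 ztop 248.7 rect ((544.6769409179688, 110.62479400634766), (3.4565608501434326, 1.7276055812835693), 42.20649337768555) mean [544.6 110.4 248.8]
n 2408 ztop 27.3 rect ((450.6500244140625, 71.24169921875), (56.08198928833008, 55.83432388305664), 71.5732421875) mean [451.   72.4  26.2]
t10.60 tcp [587.9  99.5 232.9] jaw -0.0 w 1.001 F [ 0.4  0.4 -0.2] q1 0.10 q6 0.10 
ROW [-2.56, -13.92, 8.24] [0.2, -0.0, -0.0]
```

View pics/w9.png

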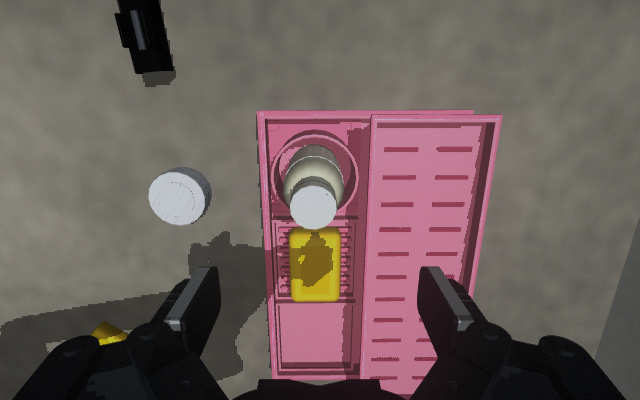

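The bottle stands upright in the cup at (315,190). The tin measures (450.5,72), top 27 mm (given 28). I'll take it with the jaws along y so the fingers fit in the tray.

Emit:
servo_tool(targets=[[[-2.8, -13.8, 0, 0, 0, -45], [-2.8, -13.8, 0, 0, 0, -45], [-2.8, -13.8, 2, 0, 0, -45], [-2.8, -13.8, 4, 0, 0, -45], [-2.8, -13.8, 7, 0, 0, -45]]])

```text
time: 11.1
tcp_pos: [446.9, 71.2, 160.5]
eef_rot: [0.396, 0.918, -0.0, -0.0]
contact_force: [1.3, -0.1, -0.3]
gripper_width: 1.001
```

Emit:
servo_tool(targets=[[[0, 0, 0, 0, 0, -45], [0, 0, 0, 0, 0, -45], [0, 0, 0, 0, 0, -45], [0, 0, 0, 0, 0, -45], [0, 0, 0, 0, 0, -45]]])

```text
time: 11.6
tcp_pos: [447.3, 71.3, 159.6]
eef_rot: [0.032, 0.999, -0.0, -0.002]
contact_force: [0.2, -0.8, -0.2]
gripper_width: 1.001
```

```bash
python3 -c "
from h import *
p,d,W=look('w10')
t=top(p.min(-1)>60,W,(449,73),45,4,15)
rows(450.5,72,30,90)"
```

```text
n 3985 ztop 27.6 rect ((449.5787353515625, 70.84639739990234), (55.86126708984375, 56.046104431152344), 47.48906707763672) mean [448.7  70.8  26.3]
t11.65 tcp [447.3  71.3 159.7] jaw 86.6 w 1.000 F [-0.   0.3  0.2] q1 0.06 q6 -1.45 
ROW [-0.36, 0.09, 12.97] [-0.0, -0.2, -3.4]
```

Emit:
servo_tool(targets=[[[-0.25, 0, 3, 0, 0, -3.4], [-0.25, 0, 7, 0, 0, -3.4], [-0.25, 0, 11, 0, 0, -3.4], [-0.25, 0, 12.5, 0, 0, -3.4], [-0.25, 0, 13, 0, 0, -3.4]]])

```text
time: 12.15
tcp_pos: [448.4, 71.0, 28.6]
eef_rot: [0.007, 1.0, -0.0, -0.004]
contact_force: [-0.2, -0.7, -0.1]
gripper_width: 1.0
```

Emit:
servo_tool(targets=[[[0, 0, 0, 0, 0, 0], [0, 0, 0, 0, 0, 0], [0, 0, 0, 0, 0, 0], [0, 0, 0, 0, 0, 0], [0, 0, 0, 0, 0, 0]]], grip=1, squeeze=40)

```text
time: 12.65
tcp_pos: [452.1, 71.3, 32.4]
eef_rot: [0.006, 1.0, 0.0, 0.001]
contact_force: [-0.5, -0.6, 4.0]
gripper_width: 0.639
```

Emit:
servo_tool(targets=[[[0, 0, -1, 0, 0, 0], [0, 0, -3, 0, 0, 0], [0, 0, -6, 0, 0, 0], [0, 0, -10, 0, 0, 0], [0, 0, -10, 0, 0, 0]]])

```text
time: 13.15
tcp_pos: [455.0, 71.6, 136.6]
eef_rot: [0.006, 1.0, 0.0, 0.005]
contact_force: [1.6, -0.7, -0.9]
gripper_width: 0.645
```

```bash
python3 -c "
from h import *
rows(587.5,-105,130,90)"
```

```text
t13.15 tcp [455.   71.6 136.6] jaw 89.3 w 0.645 F [ 1.6 -0.7 -0.9] q1 0.06 q6 -1.49 
ROW [-13.45, -17.5, 0.79] [0.0, 0.6, -0.7]
```

Emit:
servo_tool(targets=[[[-3, -4, 0, 0, 0, -0.7], [-6.5, -8.5, 0, 0, 0, -0.7], [-9.5, -12.4, 0, 0, 0, -0.7], [-12, -15.5, 0, 0, 0, -0.7], [-13.4, -17.6, 0, 0, 0, -0.7]]])

```text
time: 13.65
tcp_pos: [586.0, -109.6, 131.5]
eef_rot: [0.001, 1.0, -0.001, 0.001]
contact_force: [-0.5, 0.8, -0.0]
gripper_width: 0.646
```

Emit:
servo_tool(targets=[[[0, 0, 2, 0, 0, 0], [0, 0, 4, 0, 0, 0], [0, 0, 4, 0, 0, 0], [0, 0, 4, 0, 0, 0]]])

```text
time: 14.05
tcp_pos: [582.6, -106.1, 91.1]
eef_rot: [-0.0, 1.0, 0.0, -0.001]
contact_force: [-0.2, -0.0, 0.4]
gripper_width: 0.643
```

```bash
python3 -c "
from h import *
p,d,W=look('w11',png=True)
t=top(p.min(-1)>60,W,(587,-105),45,6,60)
q=W[masks(p)['pink']&(W[...,2]>3)&(W[...,2]<22)&(W[...,0]<633)&(W[...,1]<-40)]
print(q.min(0),q.max(0),np.percentile(q,[1,99],0))
rows(587.5,-105,40,90)"
```

```text
n 13093 ztop 86.1 rect ((579.0465698242188, -106.81228637695312), (59.17451095581055, 58.56218338012695), 48.72024154663086) mean [ 577.9 -106.5   84.9]
[ 533.8038547  -274.2228797     3.00272229] [622.63044138 -40.00355867  21.9722607 ] [[ 534.09060165 -165.9876474     3.7723924 ]
 [ 610.92721605  -41.86219147   21.2606503 ]]
t14.10 tcp [ 583.3 -106.1   91.9] jaw 90.0 w 0.641 F [-0.4 -0.4 -0.4] q1 -0.25 q6 -1.82 
ROW [-0.42, 0.11, 5.19] [-0.0, 0.0, 0.0]
```

View pics/w11.png

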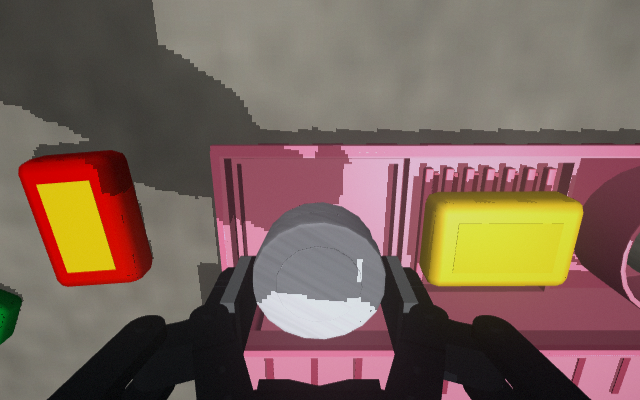

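The tin is centred in the jaws at about (579,-107), 34 mm from TCP to its underside, over the plain tray. Its red look-alike and the soap are clear of the fingers.

Emit:
servo_tool(targets=[[[-0.8, 0.2, 1, 0, 0, 0], [-0.8, 0.2, 2.5, 0, 0, 0], [-0.8, 0.2, 4, 0, 0, 0], [-0.8, 0.2, 4.6, 0, 0, 0], [-0.8, 0.2, 4.8, 0, 0, 0]]])

```text
time: 14.6
tcp_pos: [591.4, -104.0, 43.0]
eef_rot: [-0.0, 1.0, 0.0, -0.0]
contact_force: [0.6, -0.5, -0.1]
gripper_width: 0.645
```

Emit:
servo_tool(targets=[[[0, 0, 0, 0, 0, 0], [0, 0, 0.1, 0, 0, 0], [0, 0, 0.1, 0, 0, 0]]])

```text
time: 14.9
tcp_pos: [591.8, -104.4, 43.1]
eef_rot: [-0.0, 1.0, -0.0, 0.001]
contact_force: [-0.3, 0.3, -0.7]
gripper_width: 0.647
```

```bash
python3 -c "
from h import *
p,d,W=look('w12')
t=top(p.min(-1)>60,W,(587,-105),45,6,30)
rows(587.5,-105,42,90)"
```

```text
n 13087 ztop 38.2 rect ((587.742431640625, -105.70207977294922), (61.302371978759766, 58.07365036010742), 48.7982063293457) mean [ 587.2 -104.8   36.9]
t14.95 tcp [ 591.7 -104.4   43.1] jaw 90.0 w 0.641 F [ 0.6  0.5 -0.4] q1 -0.24 q6 -1.82 
ROW [0.42, -0.06, 0.11] [-0.0, 0.1, 0.0]
```

Emit:
servo_tool(targets=[[[0, 0, 0.1, 0, 0, 0], [0, 0, 0.15, 0, 0, 0], [0, 0, 0.15, 0, 0, 0]]])

```text
time: 15.25
tcp_pos: [591.2, -104.3, 41.0]
eef_rot: [-0.0, 1.0, 0.0, -0.0]
contact_force: [-0.2, -0.1, -0.3]
gripper_width: 0.642
```

Emit:
servo_tool(targets=[[[0, 0, 0, 0, 0, 0], [0, 0, 0, 0, 0, 0], [0, 0, 0, 0, 0, 0]]], grip=-0.6)

```text
time: 15.55
tcp_pos: [591.4, -104.4, 41.1]
eef_rot: [-0.0, 1.0, -0.0, 0.0]
contact_force: [-1.0, 0.0, 0.2]
gripper_width: 0.798
```

Emit:
servo_tool(targets=[[[0, 0, -4, 0, 0, 0], [0, 0, -9, 0, 0, 0], [0, 0, -14, 0, 0, 0], [0, 0, -17, 0, 0, 0], [0, 0, -17, 0, 0, 0]]])

```text
time: 16.05
tcp_pos: [594.7, -105.1, 217.1]
eef_rot: [-0.0, 1.0, -0.001, 0.006]
contact_force: [0.4, 0.4, 0.3]
gripper_width: 0.801
```

```bash
python3 -c "
from h import *
p,d,W=look('w13')
t=top(p.min(-1)>60,W,(587,-105),45,6,25)
A=np.c_[t[:,:2],np.ones(len(t))]; print('tilt',np.linalg.lstsq(A,t[:,2],rcond=None)[0])
rows(494,389,200,105)"
```

```text
n 668 ztop 232.4 rect ((586.2598876953125, -105.548095703125), (5.434609413146973, 81.80400848388672), 0.04641197621822357) mean [ 584.9 -104.6  233.6]
tilt [ 1.41376160e+00  2.48825007e-04 -5.93320219e+02]
t16.10 tcp [ 593.  -104.7  214.2] jaw 90.0 w 0.802 F [ 0.1 -0.3  0.5] q1 -0.24 q6 -1.82 
ROW [9.89, 49.38, 1.27] [-0.1, 0.4, -15.0]
```

Emit:
servo_tool(targets=[[[1, 4.9, 0, 0, 0, -5], [2, 9.8, 0, 0, 0, -10], [3, 14.7, 0, 0, 0, -15], [4, 19.6, 0, 0, 0, -15], [5, 24.5, 0, 0, 0, -15]]], grip=-1)

```text
time: 16.6
tcp_pos: [539.3, 142.0, 209.0]
eef_rot: [-0.13, 0.991, -0.0, -0.002]
contact_force: [0.7, 0.1, -0.2]
gripper_width: 1.001
```

```bash
python3 -c "
from h import *
p,d,W=load('pics/w13.npz')
m=(p.min(-1)>60)&(W[...,2]>26)&(W[...,2]<42)&(np.hypot(W[...,0]-587,W[...,1]+105)<45)&(masks(p)['pink']==0)
t=W[m]; print(len(t),np.percentile(t[:,2],[10,50,90]),cv2.minAreaRect(t[:,:2].astype(np.float32)))
A=np.c_[t[:,:2],np.ones(len(t))]; print('tilt',np.linalg.lstsq(A,t[:,2],rcond=None)[0])
rows(494,389,180,105)"
```

```text
3055 [32.1351301  33.27470829 34.34584372] ((588.887939453125, -104.49508666992188), (55.4923210144043, 56.002342224121094), 4.531190872192383)
tilt [9.22324143e-03 4.56761331e-04 2.78314310e+01]
t16.60 tcp [539.3 142.  209. ] jaw 105.0 w 1.001 F [ 0.7  0.1 -0.2] q1 0.18 q6 -1.65 
ROW [-2.02, 25.03, 2.9] [0.0, -0.2, -0.0]
```

The tin lies flat in its tray at (588.9,-104.5), tilt below 1%. On to the brush.

Emit:
servo_tool(targets=[[[-2, 25, 3, 0, 0, 0], [-2, 25, 3, 0, 0, 0], [-2, 25, 3, 0, 0, 0], [-2, 25, 3, 0, 0, 0], [-2, 25, 3, 0, 0, 0]]])

```text
time: 17.1
tcp_pos: [494.4, 385.9, 178.9]
eef_rot: [-0.131, 0.991, -0.001, -0.002]
contact_force: [1.6, -0.4, -0.9]
gripper_width: 1.005
```

Emit:
servo_tool(targets=[[[0, 0, 0, 0, 0, 0], [0, 0, 0, 0, 0, 0], [0, 0, 0, 0, 0, 0]]])

```text
time: 17.4
tcp_pos: [495.6, 383.5, 179.9]
eef_rot: [-0.131, 0.991, -0.001, -0.001]
contact_force: [0.0, 0.0, 0.4]
gripper_width: 1.0
```

```bash
cat >> h.py <<'E'
def brush(p,W,zlo=5,zhi=40,xy=(505,393),rad=130):
    m=masks(p); m=(m['wood']|m['black'])&(W[...,2]>zlo)&(W[...,2]<zhi)&(np.hypot(W[...,0]-xy[0],W[...,1]-xy[1])<rad)
    l,k=ndi.label(ndi.binary_closing(m)); s=(l==1+np.argmax(ndi.sum(m,l,range(1,k+1))))&m
    q=W[s]; rr=cv2.minAreaRect(q[:,:2].astype(np.float32)); print('brush',len(q),'mean',q.mean(0).round(1),rr)
    w=q[masks(p)['wood'][s]]; print('wood z',np.percentile(w[:,2],[10,50,90]).round(1))
    return q
E
python3 -c "
from h import *
p,d,W=look('w14',png=True)
brush(p,W)
rows(494,389,25,105)"
```

```text
brush 5926 mean [508.9 391.6  13. ] ((503.5797119140625, 389.95257568359375), (174.25863647460938, 43.71976852416992), 15.288771629333496)
wood z [ 8.5 12.6 14.6]
t17.45 tcp [496.  383.2 180.4] jaw 105.0 w 1.000 F [ 0.8  0.4 -0.5] q1 0.59 q6 -1.24 
ROW [0.01, 0.63, 15.54] [-0.1, -0.1, -0.0]
```

View pics/w14.png

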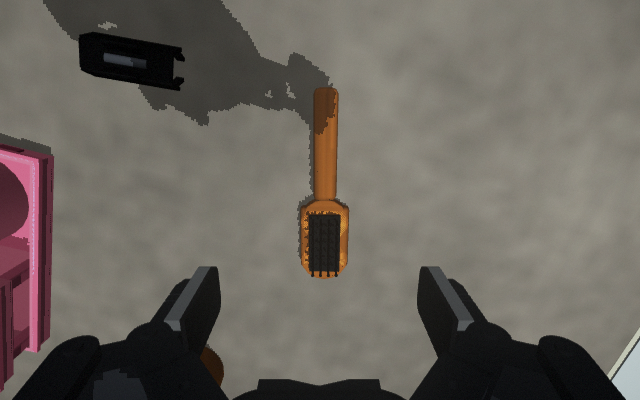

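The brush is at (325,190), head towards the camera. Rect centre (503.6,390) at 15.3°, wood top 15 mm (given 16). The grip point at the waist is (496.4,388).

Emit:
servo_tool(targets=[[[-0.16, 0.45, 4.5, 0, 0, 0], [-0.16, 0.45, 9, 0, 0, 0], [-0.16, 0.45, 13, 0, 0, 0], [-0.16, 0.45, 15, 0, 0, 0], [-0.16, 0.45, 15.9, 0, 0, 0]]], grip=0)

```text
time: 17.95
tcp_pos: [495.6, 386.6, 19.9]
eef_rot: [-0.129, 0.992, -0.001, -0.002]
contact_force: [-8.0, -4.1, 63.9]
gripper_width: 0.506
```

Emit:
servo_tool(targets=[[[0, 0, 0, 0, 0, 0], [0, 0, 0, 0, 0, 0], [0, 0, 0, 0, 0, 0]]])

```text
time: 18.25
tcp_pos: [497.7, 389.4, 23.5]
eef_rot: [-0.13, 0.991, 0.001, 0.001]
contact_force: [-0.4, 0.7, 0.1]
gripper_width: 0.5
```

Emit:
servo_tool(targets=[[[0, 0, 0, 0, 0, 0], [0, 0, 0, 0, 0, 0], [0, 0, 0, 0, 0, 0], [0, 0, 0, 0, 0, 0], [0, 0, 0, 0, 0, 0]]], grip=1, squeeze=50)

```text
time: 18.75
tcp_pos: [497.2, 389.9, 23.3]
eef_rot: [-0.131, 0.991, 0.0, 0.001]
contact_force: [-0.2, -0.2, 4.5]
gripper_width: 0.217
```

Emit:
servo_tool(targets=[[[0, 0, -1, 0, 0, 0], [0, 0, -3, 0, 0, 0], [0, 0, -7, 0, 0, 0], [0, 0, -11, 0, 0, 0], [0, 0, -13, 0, 0, 0]]])

```text
time: 19.25
tcp_pos: [497.7, 390.5, 156.3]
eef_rot: [-0.131, 0.991, 0.001, 0.002]
contact_force: [0.9, -0.3, -1.0]
gripper_width: 0.216
```

```bash
python3 -c "
from h import *
p,d,W=look('w15')
brush(p,W,110,190)
rows(687,-60,160,0)"
```

```text
brush 26884 mean [485.5 386.5 161.4] ((489.89849853515625, 391.15411376953125), (89.23127746582031, 130.69183349609375), 76.13803100585938)
wood z [142.6 146.4 147.5]
t19.30 tcp [498.8 391.3 158.8] jaw 105.0 w 0.218 F [0.8 0.5 1.6] q1 0.60 q6 -1.23 
ROW [-6.46, -48.47, -0.21] [-0.2, 0.5, -75.0]
```

Emit:
servo_tool(targets=[[[0, -1, -4, 0, 0, 8], [-0.7, -5, -5, 0, 0, 16], [-1.4, -9.7, -5, 0, 0, 24], [-2, -14.5, -5, 0, 0, 32], [-2.7, -19.3, -5, 0, 0, 40]]])

```text
time: 19.8
tcp_pos: [572.3, 208.6, 201.9]
eef_rot: [0.219, 0.976, -0.0, -0.001]
contact_force: [0.2, 0.6, -0.5]
gripper_width: 0.221
```

```bash
python3 -c "
from h import *
rows(687.5,-53,205,0)"
```

```text
t19.80 tcp [572.3 208.6 201.9] jaw 64.8 w 0.221 F [ 0.2  0.6 -0.5] q1 0.28 q6 -0.85 
ROW [-21.58, -18.75, -0.32] [-0.1, -0.0, 64.8]
```

Emit:
servo_tool(targets=[[[-3.5, -3, 0, 0, 0, 8], [-7, -6, 0, 0, 0, 16], [-10.5, -9.2, 0, 0, 0, 24], [-14, -12.2, 0, 0, 0, 32], [-17.5, -15.2, 0, 0, 0, 40]]])

```text
time: 20.3
tcp_pos: [666.9, -3.3, 201.5]
eef_rot: [0.54, 0.842, -0.0, -0.001]
contact_force: [1.2, 0.6, 0.2]
gripper_width: 0.218
```

```bash
python3 -c "
from h import *
rows(687.5,-53,150,0)"
```

```text
t20.30 tcp [666.9  -3.3 201.5] jaw 24.7 w 0.218 F [1.2 0.6 0.2] q1 -0.07 q6 -0.50 
ROW [-5.38, -0.2, 5.14] [-0.1, -0.0, 24.7]
```

Emit:
servo_tool(targets=[[[-2, 0, 0, 0, 0, 8.5], [-4, 0, 1, 0, 0, 17], [-5.2, -0.2, 3, 0, 0, 24.7], [-5.2, -0.2, 5, 0, 0, 24.7], [-5.2, -0.2, 5, 0, 0, 24.7]]])

```text
time: 20.8
tcp_pos: [684.3, -49.7, 148.0]
eef_rot: [0.705, 0.709, -0.003, -0.003]
contact_force: [-0.8, -0.0, -1.4]
gripper_width: 0.219
```

Emit:
servo_tool(targets=[[[0, 0, 0, 0, 0, 0], [0, 0, 0, 0, 0, 0], [0, 0, 0, 0, 0, 0]]])

```text
time: 21.1
tcp_pos: [688.0, -49.1, 153.7]
eef_rot: [0.705, 0.709, 0.001, 0.001]
contact_force: [1.2, 0.3, -1.1]
gripper_width: 0.222
```

```bash
python3 -c "
from h import *
p,d,W=look('w16',png=True)
p2,d,W2=look('s16','side')
W3=look('c16','scene'); brush(W3[0],W3[2],90,190,(687,-53))
q=brush(p2,W2,90,190,(687,-53))
rows(687.5,-53,80,0)"
```

```text
brush 415 mean [689.2 -17.6 151.8] ((682.562255859375, -18.50806427001953), (67.3150863647461, 93.2921142578125), 25.72338104248047)
wood z [142.3 145.6 148. ]
brush 405 mean [678.1 -43.3 153.6] ((676.3030395507812, -48.71855163574219), (159.09242248535156, 75.61577606201172), 67.20860290527344)
wood z [137.  141.7 145. ]
t21.25 tcp [687.7 -49.3 153.4] jaw 0.4 w 0.216 F [-0.3  0.6 -0.8] q1 -0.13 q6 -0.14 
ROW [-0.37, -0.04, 7.34] [0.1, 0.0, 0.4]
```

View pics/w16.png

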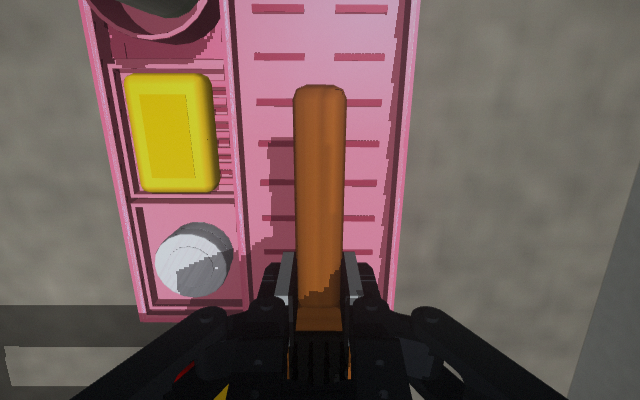

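The brush is level and aligned with the upper tray (handle (320,190)). The tin and the soap sit properly in their places at left. Lowering gently.

Emit:
servo_tool(targets=[[[-0.35, 0, 2.5, 0, 0, 0.4], [-0.35, 0, 5, 0, 0, 0.4], [-0.35, 0, 6.5, 0, 0, 0.4], [-0.35, 0, 7, 0, 0, 0.4], [-0.35, 0, 7.3, 0, 0, 0.4]]])

```text
time: 21.75
tcp_pos: [687.4, -53.0, 79.1]
eef_rot: [0.708, 0.707, -0.0, -0.0]
contact_force: [0.4, 0.2, -0.6]
gripper_width: 0.218
```

Emit:
servo_tool(targets=[[[0, 0, 0, 0, 0, 0], [0, 0, 0.1, 0, 0, 0], [0, 0, 0.2, 0, 0, 0], [0, 0, 0.3, 0, 0, 0], [0, 0, 0.3, 0, 0, 0]]])

```text
time: 22.25
tcp_pos: [687.4, -53.1, 76.5]
eef_rot: [0.708, 0.707, 0.0, 0.0]
contact_force: [0.1, 0.2, -1.2]
gripper_width: 0.216
```

```bash
python3 -c "
from h import *
p,d,W=look('w17')
m=masks(p)['wood']&(W[...,2]>50)&(W[...,2]<90)&(W[...,0]>650)
q=W[m]; print(len(q),np.percentile(q,[1,50,99],0).round(1)); A=np.c_[q[:,:2],np.ones(len(q))]; g=q[(abs(q[:,0]-688)<6)]; print('slope z/y',np.polyfit(g[:,1],g[:,2],1))
f=W[masks(p)['pink']&(W[...,2]>40)&(W[...,2]<58)&(W[...,0]>645)&(W[...,0]<730)]; print('floor',np.percentile(f[:,2],[10,50,90]))
rows(687.5,-53,75,0)"
```

```text
12036 [[678.5 -95.9  61.4]
 [688.6 -16.5  66.8]
 [698.5  27.   68.9]]
slope z/y [2.09427862e-02 6.72375554e+01]
floor [46.36213831 47.23604951 48.37681557]
t22.30 tcp [687.3 -53.1  76.5] jaw -0.1 w 0.219 F [-0.1  0.5 -0. ] q1 -0.14 q6 -0.14 
ROW [0.01, 0.02, 0.15] [0.0, 0.0, -0.1]
```

Emit:
servo_tool(targets=[[[0, 0, 0.1, 0, 0, 0], [0, 0, 0.2, 0, 0, 0], [0, 0, 0.25, 0, 0, 0], [0, 0, 0.25, 0, 0, 0]]])

```text
time: 22.7
tcp_pos: [687.2, -53.0, 73.6]
eef_rot: [0.708, 0.707, -0.0, -0.0]
contact_force: [-0.2, -0.1, -0.9]
gripper_width: 0.218
```

Emit:
servo_tool(targets=[[[0, 0, -0.1, 0, 0, 0], [0, 0, -0.1, 0, 0, 0], [0, 0, -0.1, 0, 0, 0]]], grip=0.15)

```text
time: 23.0
tcp_pos: [687.5, -53.1, 75.1]
eef_rot: [0.708, 0.707, 0.0, 0.0]
contact_force: [0.6, -0.0, -0.1]
gripper_width: 0.425
```

Emit:
servo_tool(targets=[[[0, 0, -2, 0, 0, 0], [0, 0, -6, 0, 0, 0], [0, 0, -11, 0, 0, 0], [0, 0, -13, 0, 0, 0], [0, 0, -13, 0, 0, 0]]])

```text
time: 23.5
tcp_pos: [690.1, -53.4, 210.2]
eef_rot: [0.708, 0.707, 0.003, 0.004]
contact_force: [0.5, 0.4, 0.7]
gripper_width: 0.424
```

```bash
python3 -c "
from h import *
W3=look('c18','scene'); brush(W3[0],W3[2],45,85,(687,-53))
m=masks(W3[0])['black']; top(m,W3[2],(440,226),50,14,12)
p,d,W=look('w18'); brush(p,W,45,85,(687,-53))
rows(438,226,200,6)"
```

```text
brush 657 mean [688.5 -61.   63.6] ((687.9832153320312, -54.351837158203125), (169.4383087158203, 41.61159896850586), 88.33383178710938)
wood z [58.4 63.  66.8]
n 242 ztop 36.1 rect ((441.16973876953125, 225.9226531982422), (25.775367736816406, 61.305625915527344), 3.5244884490966797) mean [442.6 226.8  31.2]
brush 6808 mean [687.9 -63.8  61.9] ((687.6376953125, -59.036048889160156), (173.5830078125, 43.59528350830078), 89.87522888183594)
wood z [57.3 61.6 63.6]
t23.60 tcp [687.2 -53.  205.1] jaw -0.1 w 0.430 F [ 0.4 -0.1  0.1] q1 -0.14 q6 -0.14 
ROW [27.87, -24.96, 0.49] [0.0, 0.0, -6.1]
```

The brush lies on the tray floor, centre (687.6,-59), spanning y -146 to +28. Now the clip.

Emit:
servo_tool(targets=[[[3.7, -3.3, 0, 0, 0, -2], [7.4, -6.6, 0, 0, 0, -4], [11.1, -9.9, 0, 0, 0, -5], [14.8, -13.2, 0, 0, 0, -5], [18.5, -16.5, 0, 0, 0, -5]]], grip=0)

```text
time: 24.1
tcp_pos: [519.5, 133.0, 202.4]
eef_rot: [0.676, 0.737, -0.002, -0.002]
contact_force: [1.4, 0.5, 0.8]
gripper_width: 0.499
```

```bash
python3 -c "
from h import *
rows(439,226,170,5)"
```

```text
t24.10 tcp [519.5 133.  202.4] jaw 4.9 w 0.499 F [1.4 0.5 0.8] q1 0.17 q6 0.09 
ROW [9.95, -7.21, 3.27] [-0.3, 0.0, -0.1]
```

Emit:
servo_tool(targets=[[[3.5, -2.5, 0, 0, 0, 0], [7, -5, 1, 0, 0, 0], [9.6, -7.2, 3.2, 0, 0, 0], [9.6, -7.2, 3.2, 0, 0, 0], [9.6, -7.2, 3.2, 0, 0, 0]]])

```text
time: 24.6
tcp_pos: [440.6, 221.5, 170.9]
eef_rot: [0.675, 0.738, -0.002, -0.001]
contact_force: [0.9, 0.2, 0.5]
gripper_width: 0.501
```

```bash
python3 -c "
from h import *
p,d,W=look('w19',png=True)
m=(p.max(-1)<75)&(W[...,2]>8)&(W[...,2]<60)&(np.hypot(W[...,0]-439,W[...,1]-226)<55)
q=W[m]; print(len(q),q.mean(0).round(1),np.percentile(q[:,2],[50,90,99]),cv2.minAreaRect(q[:,:2].astype(np.float32)))
b=q[(q[:,2]>22)&(q[:,2]<45)]; print(cv2.minAreaRect(b[:,:2].astype(np.float32)))
rows(439,226,28,5)"
```

```text
2932 [438.9 225.4  28.2] [28.93399864 36.21560048 39.32554469] ((438.7806396484375, 223.08706665039062), (32.043975830078125, 66.43302917480469), 5.027679443359375)
((438.8918151855469, 223.0522003173828), (27.143892288208008, 66.37445068359375), 5.4905500411987305)
t24.65 tcp [442.2 221.3 171.7] jaw 5.0 w 0.497 F [ 0.9 -1.   0.2] q1 0.38 q6 0.29 
ROW [0.51, -0.25, 14.37] [-0.1, 0.1, -0.0]
```

View pics/w19.png

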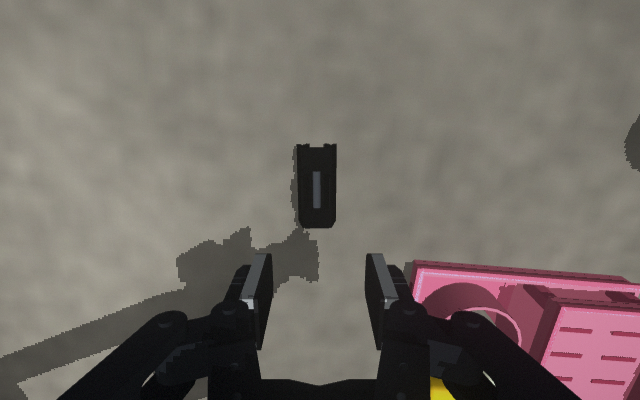

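The clip is at (317,185), tabs up. It measures (439,223.3) at 5.3°, body about 29 mm and tabs 39 mm (given 31 and 41).

Emit:
servo_tool(targets=[[[0.23, -0.3, 4, 0, 0, 0], [0.23, -0.3, 8.5, 0, 0, 0], [0.23, -0.3, 12, 0, 0, 0], [0.23, -0.3, 13.5, 0, 0, 0], [0.23, -0.3, 14, 0, 0, 0]]], grip=-0.2)

```text
time: 25.15
tcp_pos: [439.6, 222.3, 30.8]
eef_rot: [0.677, 0.736, -0.002, -0.001]
contact_force: [-0.1, -0.3, 0.8]
gripper_width: 0.598
```

Emit:
servo_tool(targets=[[[0, 0, 0, 0, 0, 0], [0, 0, 0, 0, 0, 0]]])

```text
time: 25.35
tcp_pos: [440.9, 223.6, 33.6]
eef_rot: [0.676, 0.736, 0.001, 0.0]
contact_force: [0.3, 0.4, -0.2]
gripper_width: 0.598
```

Emit:
servo_tool(targets=[[[0, 0, 0, 0, 0, 0], [0, 0, 0, 0, 0, 0], [0, 0, 0, 0, 0, 0], [0, 0, 0, 0, 0, 0], [0, 0, 0, 0, 0, 0]]], grip=1, squeeze=30)

```text
time: 25.85
tcp_pos: [440.3, 224.0, 34.0]
eef_rot: [0.676, 0.737, 0.001, 0.001]
contact_force: [0.2, -1.1, 6.3]
gripper_width: 0.269
```

Emit:
servo_tool(targets=[[[0, 0, -1, 0, 0, 0], [0, 0, -3, 0, 0, 0], [0, 0, -7, 0, 0, 0], [0, 0, -11, 0, 0, 0], [0, 0, -15, 0, 0, 0]]])

```text
time: 26.35
tcp_pos: [438.7, 223.5, 184.8]
eef_rot: [0.676, 0.737, -0.0, -0.0]
contact_force: [0.8, -0.0, -0.4]
gripper_width: 0.277
```

```bash
python3 -c "
from h import *
rows(687.5,95,200,0)"
```

```text
t26.35 tcp [438.7 223.5 184.8] jaw 4.9 w 0.277 F [ 0.8 -0.  -0.4] q1 0.39 q6 0.30 
ROW [-14.95, 23.68, -1.53] [-0.0, 0.0, 4.9]
```

Emit:
servo_tool(targets=[[[-2.5, 4, -1, 0, 0, 2], [-5, 8, -2, 0, 0, 4.9], [-7.7, 12.2, -2, 0, 0, 4.9], [-10.3, 16.3, -2, 0, 0, 4.9], [-12.8, 20.3, -2, 0, 0, 4.9]]])

```text
time: 26.85
tcp_pos: [653.9, 112.6, 203.8]
eef_rot: [0.707, 0.707, 0.0, 0.0]
contact_force: [0.1, 0.2, 0.5]
gripper_width: 0.275
```

Emit:
servo_tool(targets=[[[-1.8, 3.6, 0, 0, 0, 0], [-1.8, 3.6, 2, 0, 0, 0], [-1.8, 3.6, 5, 0, 0, 0], [-1.8, 3.6, 5, 0, 0, 0], [-1.8, 3.6, 5, 0, 0, 0]]])

```text
time: 27.35
tcp_pos: [687.8, 95.7, 152.7]
eef_rot: [0.707, 0.707, -0.001, -0.001]
contact_force: [-0.7, -0.3, 0.2]
gripper_width: 0.275
```

```bash
python3 -c "
from h import *
p,d,W=look('w20',png=True)
rows(687.5,95,86,0)"
```

```text
t27.40 tcp [688.8  95.9 153.9] jaw 0.0 w 0.272 F [ 0.3  0.3 -0.1] q1 0.08 q6 0.08 
ROW [-0.09, -0.13, 6.79] [0.0, -0.0, 0.0]
```

View pics/w20.png

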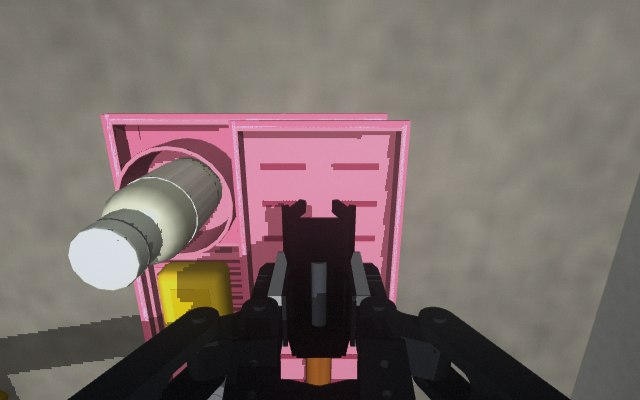

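The clip is held upright and square over the free end of the upper tray, clear of the brush handle end at (318,370). Lowering.

Emit:
servo_tool(targets=[[[0, -0.1, 2.5, 0, 0, 0], [0, -0.1, 4.8, 0, 0, 0], [0, -0.1, 6.2, 0, 0, 0], [0, -0.1, 6.6, 0, 0, 0], [0, -0.1, 6.7, 0, 0, 0]]])

```text
time: 27.9
tcp_pos: [688.0, 95.8, 86.4]
eef_rot: [0.707, 0.707, 0.0, 0.0]
contact_force: [0.1, -0.1, -0.2]
gripper_width: 0.278
```

Emit:
servo_tool(targets=[[[0, 0, 0, 0, 0, 0], [0, 0, 0.1, 0, 0, 0], [0, 0, 0.2, 0, 0, 0], [0, 0, 0.25, 0, 0, 0], [0, 0, 0.25, 0, 0, 0]]])

```text
time: 28.4
tcp_pos: [687.7, 95.5, 83.4]
eef_rot: [0.707, 0.707, 0.0, 0.0]
contact_force: [-0.9, -0.2, 0.0]
gripper_width: 0.275
```

```bash
python3 -c "
from h import *
p,d,W=look('w21')
m=(p.max(-1)<75)&(W[...,2]>52)&(W[...,2]<100)&(abs(W[...,0]-687)<11)&(W[...,1]>60)&(W[...,1]<140)
print(np.percentile(W[m][:,2],[10,50,90,99]),np.percentile(W[m][:,1],[1,99]))
rows(687.5,95,84,0)"
```

```text
[77.52255217 78.75756167 86.93143754 97.03885088] [ 62.48783051 127.57626077]
t28.45 tcp [687.6  95.6  83.4] jaw 0.0 w 0.276 F [ 0.1 -0.1 -0.3] q1 0.08 q6 0.08 
ROW [-0.06, -0.01, -0.06] [0.0, -0.0, 0.0]
```

Emit:
servo_tool(targets=[[[0, 0, 0, 0, 0, 0], [0, 0, 0, 0, 0, 0], [0, 0, 0, 0, 0, 0]]], grip=0.1)

```text
time: 28.75
tcp_pos: [687.7, 95.6, 83.4]
eef_rot: [0.707, 0.707, 0.0, 0.0]
contact_force: [-0.0, -0.9, -0.2]
gripper_width: 0.45
```

Emit:
servo_tool(targets=[[[0, 0, -2, 0, 0, 0], [0, 0, -6, 0, 0, 0], [0, 0, -11, 0, 0, 0], [0, 0, -15, 0, 0, 0], [0, 0, -18, 0, 0, 0]]])

```text
time: 29.25
tcp_pos: [688.5, 95.6, 267.0]
eef_rot: [0.707, 0.707, 0.002, 0.001]
contact_force: [1.0, -0.9, -0.6]
gripper_width: 0.451
```

Emit:
servo_tool(targets=[[[0, -5, 0, 0, 0, 0], [0, -10, 0, 0, 0, 0], [0, -15, 0, 0, 0, 0], [0, -19, 0, 0, 0, 0], [0, -19, 0, 0, 0, 0]]])

```text
time: 29.75
tcp_pos: [490.5, 95.4, 263.0]
eef_rot: [0.707, 0.708, -0.002, -0.002]
contact_force: [0.0, 0.2, -0.7]
gripper_width: 0.45
```

```bash
python3 -c "
from h import *
from station import viewer
p,d,W=look('c22','scene'); ps,_,Ws=look('s22','side'); look('w22',png=True)
brush(p,W,45,85,(687,-60))
m=(p.max(-1)<75); top(m,W,(687,95),50,14,55)
top((p.min(-1)>110)&(masks(p)['pink']==0),W,(505,-374),45,8,60)
a=cv2.resize(p[90:330,150:390],(560,560),interpolation=cv2.INTER_CUBIC)
cv2.imwrite('pics/c22z.png',a[:,:,::-1])
b=cv2.resize(ps[90:270,180:480],(780,468),interpolation=cv2.INTER_CUBIC); cv2.imwrite('pics/s22z.png',b[:,:,::-1])
p0=np.load('pics/scene0.npz'); print('mug diff',np.abs(p[85:135,205:245].astype(int)-p0['p'][85:135,205:245]).mean())"
```

```text
brush 705 mean [688.  -65.7  63.8] ((687.0908813476562, -55.222015380859375), (171.09481811523438, 42.124488830566406), 89.84642028808594)
wood z [58.4 63.2 66.6]
n 279 ztop 85.7 rect ((689.8517456054688, 97.99164581298828), (24.16357421875, 64.09555053710938), 0.794421911239624) mean [690.3  98.8  80.5]
n 167 ztop 92.2 rect ((507.6336364746094, -373.61614990234375), (70.84193420410156, 71.57281494140625), 0.26421231031417847) mean [ 507.2 -371.1   89.7]
mug diff 8.1365
```

View pics/c22z.png

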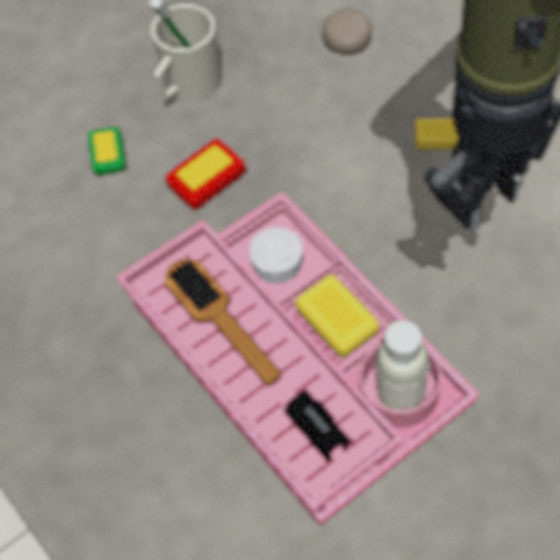

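View pics/s22z.png

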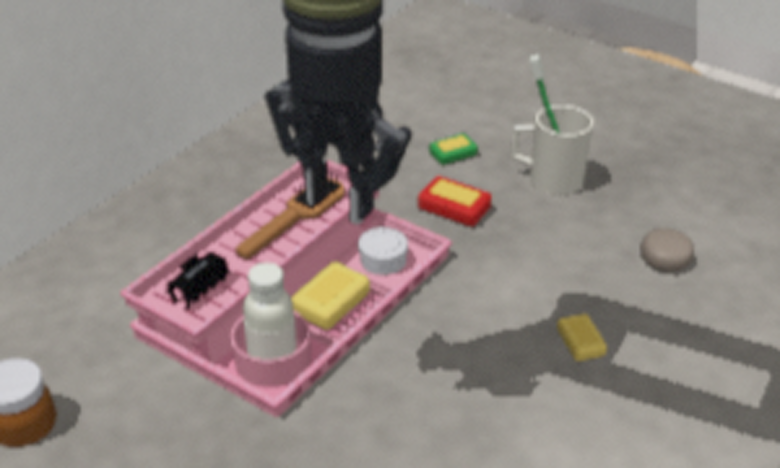

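Everything is in its place in both views. The brush (195,290 in the crop, bristles up) and the clip (318,425) lie apart on the tray floor, the tin, soap and bottle are in their cups, and the mug and look-alikes haven't moved. The gripper is clear of everything.

```bash
python3 -c "
from station import ticket; print(ticket.finish_job())"
```

```text
the job is handed in; nothing more can be done
None
```

I put all five things in the caddy in the order given (soap, bottle, tin, brush, clip) and handed the job in at about 30 s of the 136 s allowed.

**Last checks**
- **Soap:** flat on the ribs at (588, -2), with no tilt.
- **Bottle:** upright in the round cup in both the scene and side views.
- **Tin:** flat in the square tray at (589, -104), tilt below 1%.
- **Brush:** bristles up on the upper tray floor, y about -146 to +28.
- **Clip:** teeth down on the same floor, y about 62 to 128, so about 34 mm clear of the brush.
- **Mug:** it had not moved, with its centre still at (507, -374). The look-alikes are where they were.
- **Gripper:** it was clear of everything and touching nothing at the end.

**Problems and disagreements**
- **Contact force:** on the way down to the brush, the fingertips briefly pressed the work surface, with 64 N read at the wrist. That is below the 120 N wrist limit. It is above the 40 N limit for the arm and gripper body, but only the fingertips touched. I descended more gently after that.
- **Heights:** the wrist camera read about 1 to 3 mm lower than the given heights throughout, close to the stated calibration accuracy of about 2 mm.
- **Bottle height:** I could not measure the bottle's height in the cup after letting go, because that reading picked up the gripper instead. Its upright stand is confirmed by the pictures only.

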